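# Proof-pull a new stick-on hook on a cupboard door to 1 kg with a spring gauge

## Task

The single-peg hook has just been glued to the cupboard door lying on the counter; proof it before the door is rehung. Fetch the spring pull gauge from under the low shelf, lay it flat on the door with its steel eye round the peg, then let go, take it afresh by its D handle and draw the slide straight down the door until the 1 kg collar comes out level with the mouth of the case, and hold it there for two seconds. Ease the slide back home without letting it snap, and leave the gauge lying slack on the hook: treat the fresh glue gently, never pull past 1.25 kg, do not drop the gauge or bang things, and leave everything else where it stands.

Things in the scene. Friction and masses are not known exactly. Their poses are not given: they have to be found in the camera images.
- gauge: Pull gauge, about 0.3 kg: aluminium case with black ends, 130 long x 44 wide x 36 mm high. Origin: centre of the case's underside; x along it towards a level steel eye, z up. At -x a sprung steel slide, 18 x 8 mm, ends in a D handle. At the start the handle's bar lies 25 to 80 mm in under the shelf's front edge, so grip first across the case and draw it out along +x before lifting high.
- gauge_eye (a point): Centre of the gauge's eye: 100 mm from the gauge's origin along its +x, 12 mm above the underside. The eye is a ring of 6 mm round steel, 41 mm inside and 53 mm outside diameter, lying level, its lower side 9 mm above the gauge's underside.
- gauge_mouth (a point): Middle of the case's -x end, where the slide comes out: 65 mm from the origin along -x, 18 mm above the underside.
- gauge_mark (a point): Middle of the 1 kg collar, a broad dark band 4 mm long right round the slide bar, 115 mm from the handle bar's centre; inside the case when the slide is home, level with gauge_mouth when the pull is 1 kg. Fine lines every 10 mm stand for 0.25 kg each.
- gauge_slide (a joint): How far the slide is drawn out, in m: 0 = home, 0.040 = the 1 kg mark at the mouth, 0.062 = end stop. The spring pulls it home with 250 N per m (10 N at the mark), with about 0.4 N friction.
- door: Cupboard door in dark wood, 380 x 280 mm, lying flat on a rubber mat with its inner face up, 22 mm above the counter; it does not shift. Origin: centre of its underside at counter height; x points up the door (the end where the hooks are), so down the door, the way a load will hang, is -x.
- peghook: The hook to prove: steel plate 70 x 44 x 4 mm (-25 to +45 mm in x) with one peg. Origin: foot of the peg on the door's face, 22 mm above the counter; x points up the door. The peg is 9 mm thick, 36 mm high; above 22 mm it leans, its tip reaching 15 mm along +x. The eye goes over it with its centre 0 to 10 mm along +x, and when pulled down the door seats with its centre 16 mm along -x.
- peg (a point): Point on the peg's axis 12 mm above the door's face.
- twinhook: A second steel hook beside it, 120 mm away across the door, with a broader plate (70 x 70 mm) and two pegs 42 mm apart, as high as the single peg; not to be used. Origin midway between the pegs on the door's face. Either hook may be on either side.
- shelf: Low wooden counter shelf, fixed: board 400 x 200 x 12 mm on two end panels, top 95 and underside 83 mm above the counter, open in front. Origin: under its centre at counter height; x along its length, front edge 100 mm along +y. Jars up to 115 mm tall stand on its back half.
- tape: Roll of masking tape lying on the door in the twin hook's lane, 90 mm across, 36 mm high. Origin under its centre. Bystander.
- tin: Small blue-labelled tin standing on the door in the twin hook's lane, 52 mm across, 80 mm high. Origin under its centre. Bystander.
- cup: Green glass tumbler beside the gauge, 72 mm across, 80 mm high. Origin under its centre. Bystander.
- jar: Glass jar with a red lid on the other side of the gauge, 68 mm across, 85 mm high. Origin under its centre. Bystander.
- mug: Blue mug left of the door, 76 mm across, 90 mm high. Origin under its centre. Bystander.
- bowl: White bowl left of the door, 110 mm across, 50 mm high. Origin under its centre. Bystander.
- padbox: Small cardboard box of glue pads to the right of the door's far side, 70 x 50 x 26 mm. Origin under its centre. Bystander.
- gauge_grip (a point): Centre of the D handle's black cross bar: round, 20 mm thick, 84 mm long across the gauge (along its y), 18 mm above the gauge's underside; 75 mm from the mouth of the case when the slide is home. Between the bar and the steel yoke nearer the case the level D is open, 49 mm along x by 60 mm across, so a finger goes down through it. It moves with the slide.

How it is judged:
By the outcome, as a careful person would: the job done as asked, in the order asked, and still so for the second after the job is handed in, with the robot touching nothing.
It also fails if it takes over 72 s, if anything falls off the work surface, if the arm or the gripper's body presses on something with over 40 N, if the wrist force passes 120 N, or if a joint passes its speed limit or range.

## Robot

A 6-joint arm with a two-finger parallel gripper is mounted at the origin on the work surface. World frame = base frame: x ahead of the robot, y to its left, z up, the work surface at z = 0. Lengths are in mm, angles in degrees, forces in N, time in s.
With the tool pointing down it reaches from about 300 to 850 mm from the base axis. Payload 4.2 kg.
Tool frame: the origin (TCP) lies midway between the tips of the shut fingers; the grasp point (between the pads) lies 19 mm behind it; z points along the fingers, y is the line along which they close (so a half turn about z gives the same grasp; the last joint's range is limited). The gripper opens to 91 mm and grips with 3 to 60 N. Pads are 32 mm wide; open, the fingers measure 118 mm over their backs; the gripper's body (76 mm by 178 mm) begins 60 mm behind the grasp point.
Start: joints at [66.75, 18.312, 89.639, -0, 72.044, -1.146], TCP at [216.376, 532.752, 213.976] pointing down, gripper open.
Joint ranges: [-177.97, 177.97], [-48.28, 115.42], [12.27, 149.76], [-77.06, 257.06], [2.81, 150.46], [-146.56, 146.56]. Speed limits (degrees/s): [147.25, 147.25, 180, 180, 180, 180].

## Interface

Orientations are given as [roll, pitch, yaw] about the fixed x, y, z axes, in that order (R = Rz(yaw) Ry(pitch) Rx(roll)).
In Python, from workcell import state, grab_frame, camera_model, workorder gives the robot as it stands.
- The arm moves only by the tool carry_out, never from a script. Its argument "commands" is a list of rows, each a list of 7 numbers: the turn, a rotation vector about the tool's x, y, z in degrees, then the shift along the tool's x, y, z in mm, then the opening, from -1 (shut) to 1 (fully open). In form: [[ax, ay, az, dx, dy, dz, hand], ...]. A call has 1 to 20 rows; each row is the pose to reach, as a shift and turn from the pose commanded when the call began, along the tool's axes at that moment; what a row does not reach only later rows make up. A row lasts 1/10 s, in which the tool goes at most 50 mm and 8.59 degrees, less where a joint would pass 70% of its speed; a pose out of reach is approached as far as the arm can. A call with a gripper value outside its range is refused whole. The fingers move at their own pace and stop on an object; "force" is the grip in N (left out, the last holds). Time passes only in rows, so rows that repeat a pose let the fingers close. It gives the time, the measured TCP pose, the force, the opening and the grip force at its end, in the units of the state.
- state(): the state, without advancing time (a new reading comes with each control period).
- grab_frame(name): name is "side" or "top" or "wrist"; returns the picture (384x512x3 uint8, red, green, blue); there is no depth.
- camera_model(name): a dict with "fx", "fy", "cx", "cy" (pixels), "dist" ([k1, k2, p1, p2, k3] as OpenCV has them; the pictures are not rectified), "origin" and "rotation" of the camera in the world; the wrist camera has in their place "mount" (4x4, takes a point from camera to tool coordinates, whose origin is the TCP and whose axes are the flange's). Camera axes: x right, y up, looking along -z (the intrinsics and any distortion apply to the point x, -y, -z); pixel columns grow to the right and rows downward; lengths in mm; the calibration is good to about 2 mm. A picture is of the moment at which its call begins: read the wrist's pose just before it. camera_model takes no time and is no camera call.
- workorder.job_done(): hands the job in; it is judged then, once.
The state is a dict: "time_s": time; "qpos": joint angles; "qvel": joint speeds; "effort": joint torques, N m; "ee_pos": TCP position; "ee_rot": TCP orientation; "force": force on the tool from outside, world axes, zero at the start; "torque": the same for the moment, N m; "gripper_width": finger opening in mm; "gripper_force": force on a finger pad.
Only numpy, scipy, OpenCV 4.12 (cv2) and the standard library are available. Lean on these libraries where they do the work, as an engineer would, in place of code of your own. Each camera call takes 0.05 s, during which the arm holds its last target. There are 200 camera calls.

## Working session

There is one attempt and no reset: what is moved stays moved. The work goes in short steps, Python scripts to look and compute and a tool call to move; the robot and the scene stay as the last step left them, time stands still between calls to the robot, and variables do not carry over. Pictures are saved under pics/ and viewed, at most 10 in all, crops included, and the job is handed in when it is done.

Besides the shell and the picture viewer there is one more tool, called as name([rows], argument=value, ...), one row to a line, values as JSON. carry_out: Moves the arm, as the interface text tells. Its arguments: {"type":"object","properties":{"commands":{"type":"array"},"force":{"type":"number"}},"required":["commands"]}

```bash
mkdir -p pics; cat > h.py <<'E'
import numpy as np, cv2
from scipy.spatial.transform import Rotation as R
from workcell import state, grab_frame, camera_model
def cam(name, st=None):
    m=camera_model(name)
    K=np.array([[m['fx'],0,m['cx']],[0,m['fy'],m['cy']],[0,0,1.]]); d=np.array(m['dist'],float)
    if 'mount' in m:
        T=np.array(m['mount']); Rt=R.from_euler('xyz',st['ee_rot'],degrees=True).as_matrix()
        return K,d,Rt@T[:3,3]+np.array(st['ee_pos']),Rt@T[:3,:3]
    return K,d,np.array(m['origin'],float),np.array(m['rotation'],float)
def plane(c,uv,z):
    K,d,o,Rm=c
    p=cv2.undistortPoints(np.array(uv,float).reshape(-1,1,2),K,d)[:,0]
    r=np.c_[p[:,0],-p[:,1],-np.ones(len(p))]@Rm.T
    return o+r*((z-o[2])/r[:,2])[:,None]
def proj(c,P):
    K,d,o,Rm=c
    q=(np.array(P,float).reshape(-1,3)-o)@Rm*[1,-1,-1]
    return cv2.projectPoints(q,np.zeros(3),np.zeros(3),K,d)[0][:,0]
def save(im,n,s=1):
    cv2.imwrite('pics/'+n,cv2.resize(im[:,:,::-1],None,fx=s,fy=s,interpolation=cv2.INTER_CUBIC))
E
python3 - <<'E'
from h import *
s=state();print(s)
for n in ['top','side','wrist']:
    im=grab_frame(n); np.save(n+'.npy',im); save(im,n+'0.png',1.5)
    m=camera_model(n);print(n,m)
E
```

```text
{'time_s': 0.0, 'qpos': array([ 6.67507573e+01,  1.83520711e+01,  8.97088483e+01, -2.72303515e-03,
        7.20420643e+01, -1.14672195e+00]), 'qvel': array([ 0.00051731, -0.09624721,  0.04464717, -0.00294813, -0.02482049,
       -0.04390828]), 'effort': array([ 2.47119504e-03, -4.12459588e+01, -2.31973404e+01,  7.31078745e-02,
        4.56792733e-02, -1.37426664e-04]), 'ee_pos': array([216.16928494, 532.26124232, 213.09941443]), 'ee_rot': array([-1.79896985e+02,  5.27359830e-04,  1.57898322e+02]), 'force': array([-0.52968139,  0.20374561, -0.27010755]), 'torque': array([ 0.01715744,  0.00712438, -0.01216064]), 'gripper_force': 0.0, 'gripper_width': 91.16291712341133}
top {'fx': 451.51169834195395, 'fy': 451.51169834195395, 'cx': 253.66304144584885, 'cy': 187.33314637097774, 'dist': array([-0.04444944,  0.        ,  0.        ,  0.        ,  0.        ]), 'origin': array([ 401.94213528,  -25.88279394, 1351.19989417]), 'rotation': array([ 5.86974513e+00, -1.70638554e-02, -9.05828226e+01])}
side {'fx': 358.5668376912314, 'fy': 358.5668376912314, 'cx': 251.21578667241909, 'cy': 186.2913374548514, 'dist': array([-0.06986838,  0.        ,  0.        ,  0.        ,  0.        ]), 'origin': array([ 273.05439341, -816.15022488, 1117.57048446]), 'rotation': array([ 37.97633889,   0.65831896, -19.18165451])}
wrist {'fx': 306.86131014219035, 'fy': 306.86131014219035, 'cx': 259.4285247807945, 'cy': 197.2022080699921, 'dist': array([-0.02573823,  0.        ,  0.        ,  0.        ,  0.        ]), 'mount': array([[-1.47385811e-03,  9.56675912e-01,  2.91151211e-01,
         8.37569966e+01],
       [ 9.99998854e-01,  1.51085661e-03,  9.77371925e-05,
         1.29605526e-01],
       [-3.46384913e-04,  2.91151021e-01, -9.56677042e-01,
        -1.71325922e+02],
       [ 0.00000000e+00,  0.00000000e+00,  0.00000000e+00,
         1.00000000e+00]])}
```

```bash
sed -i "s/np.array(m\['rotation'\],float)/R.from_euler('xyz',m['rotation'],degrees=True).as_matrix()/" h.py
```

```text
(no output)
```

View pics/top0.png

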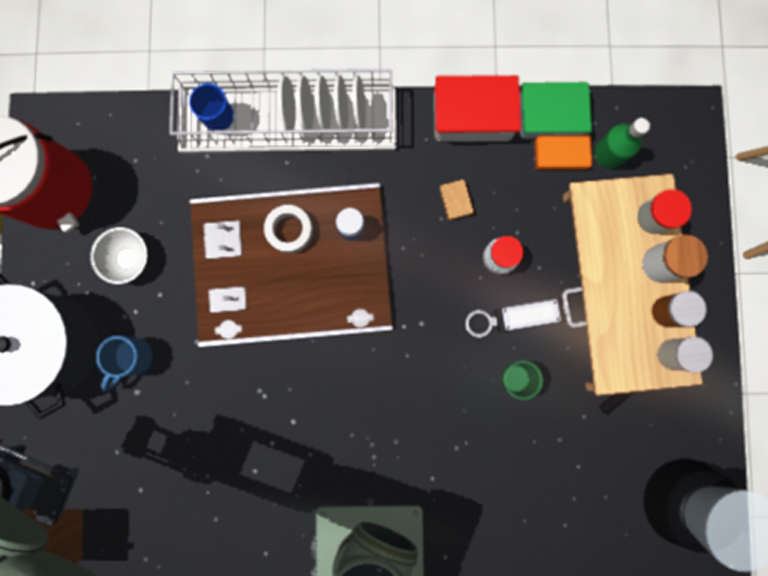

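View pics/side0.png

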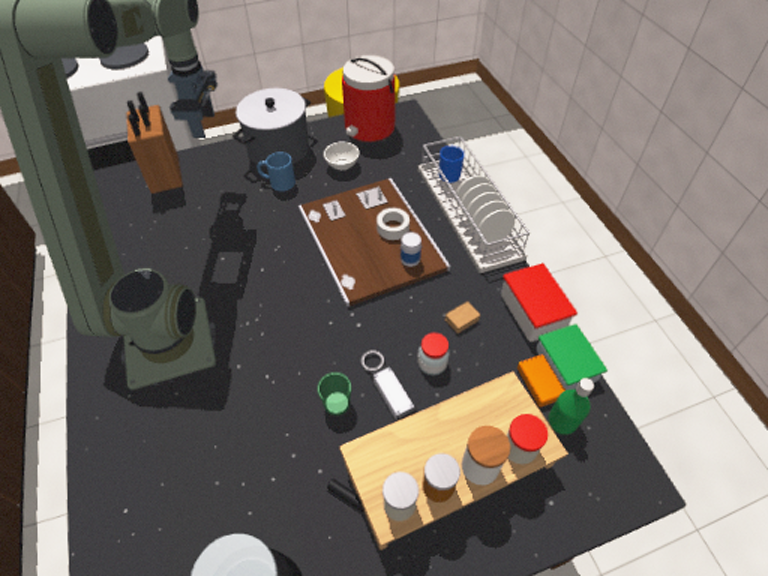

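```bash
python3 - <<'E'
from h import *
T=np.load('top.npy');S=np.load('side.npy')
def blobs(im,c,roi,z,thr,minA=15):
    x0,y0,x1,y1=roi; sub=im[y0:y1,x0:x1]
    hsv=cv2.cvtColor(sub,cv2.COLOR_RGB2HSV)
    m=((hsv[...,2]>thr)&(hsv[...,1]<70)).astype(np.uint8)
    for k in cv2.findContours(m,cv2.RETR_EXTERNAL,cv2.CHAIN_APPROX_NONE)[0]:
        if len(k)<minA: continue
        r=cv2.minAreaRect(k); b=cv2.boxPoints(r)+[x0,y0]
        w=plane(c,b,z)[:,:2]; e=w[1]-w[0]; f=w[2]-w[1]
        if np.hypot(*e)<np.hypot(*f): e,f=f,e
        print('  px',(np.array(r[0])+[x0,y0]).round(1),'c',w.mean(0).round(1),'L',np.hypot(*e).round(1),'W',np.hypot(*f).round(1),'ang',np.degrees(np.arctan2(e[1],e[0])).round(1)%180)
ct,cs=cam('top'),cam('side')
print('top hooks');blobs(T,ct,(130,140,168,212),26,120)
print('top case');blobs(T,ct,(328,195,380,225),36,150)
print('top eye');blobs(T,ct,(305,200,334,230),12,90)
print('side case');blobs(S,cs,(235,240,285,282),36,150)
print('side eye');blobs(S,cs,(236,228,262,250),12,90)
print('side hooks');blobs(S,cs,(200,120,260,150),26,120)
print('door corners', plane(ct,np.array([[190,201],[380,185],[392,328],[198,344]])/1.5,22)[:,:2].round(0))
print('shelf front', plane(ct,np.array([[570,184],[595,394]])/1.5,95)[:,:2].round(0))
print('cup/jar tops', plane(ct,np.array([[518,374],[507,250]])/1.5,82)[:,:2].round(0))
a=cv2.resize(T[190:250,300:400],(800,480),interpolation=cv2.INTER_CUBIC)
b=cv2.resize(T[140:215,125:200],(480,480),interpolation=cv2.INTER_CUBIC)
o=np.hstack([a,b]);o=cv2.resize(o,(800,300));save(o,'crop.png')
E
```

```text
top hooks
  px [151.  199.5] c [505.2 275.5] L 71.2 W 50.2 ang 89.4
  px [147.7 159.4] c [625.2 287. ] L 74.7 W 73.3 ang 4.5
top case
  px [353.8 209.4] c [ 469.3 -319.6] L 110.0 W 43.6 ang 98.8
  px [377.2 205.5] c [ 480.  -388.6] L 61.9 W 9.8 ang 2.5999999999999943
top eye
  px [319.5 214.5] c [ 456.7 -222.2] L 59.2 W 54.3 ang 134.0
side case
  px [262.  260.3] c [ 470.3 -318.1] L 112.5 W 46.3 ang 97.3
  px [248. 243.] c [ 447.8 -242.7] L 48.1 W 23.2 ang 160.5
side eye
  px [255.  246.5] c [ 470.1 -251.1] L 41.8 W 19.5 ang 160.4
  px [247.5 239.5] c [ 454.6 -216. ] L 53.3 W 52.0 ang 160.4
side hooks
  px [255.  143.5] c [632.6 206.4] L 65.7 W 34.6 ang 70.0
  px [205.1 143.7] c [431.4 278.3] L 75.8 W 56.0 ang 129.3
  px [222.3 139.6] c [507.8 276.7] L 77.4 W 50.1 ang 92.2
  px [247.5 131.3] c [626.6 288.4] L 85.6 W 73.5 ang 6.4
door corners [[704. 353.]
 [732. -29.]
 [446. -49.]
 [418. 331.]]
shelf front [[ 713. -390.]
 [ 318. -421.]]
cup/jar tops [[ 356. -282.]
 [ 589. -268.]]
```

View pics/crop.png

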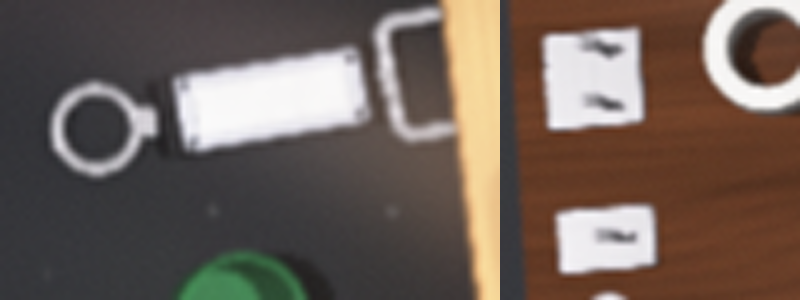

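The top view shows the peg hook plate at about px (151,199), the twin hook at (148,159), the gauge case at (354,209), its eye at (319.5,214.5), and the handle under the shelf edge. The peg lane is the near one, and the gauge yaw is about 98° and the door yaw about 94.5°.

```bash
cat >> h.py <<'E'
def rot(p): return R.from_euler('xyz',[180,0,p[3]],degrees=True)
def row(cur,tgt):
    "cur,tgt: x,y,z,yaw (tool down)"
    v=(rot(cur).inv()*rot(tgt)).as_rotvec(degrees=True)
    d=rot(cur).inv().apply(np.array(tgt[:3])-np.array(cur[:3]))
    print('row',v.round(1),d.round(1))
def after(cur,r):
    Rn=rot(cur)*R.from_rotvec(r[:3],degrees=True)
    e=Rn.as_matrix()[:,0]
    return [*(np.array(cur[:3])+rot(cur).apply(r[3:6])).round(2),round(float(np.degrees(np.arctan2(e[1],e[0]))),2)]
E
python3 - <<'E'
from h import *
row([216.376,532.752,213.976,157.896],[470.5,-327,170,98])
c=cam('top');print(plane(c,np.array([[360,317],[228,328]])/1.5,24)[:,:2])
E
```

```text
row [ 0.  -0.  59.9] [-559.  -700.9   44. ]
[[467.86971166  13.21382595]
 [448.77300441 272.25850418]]
```

carry_out([
  [0, 0, 59.9, -559, -701, 44, 1],
  [0, 0, 59.9, -559, -701, 44, 1],
  [0, 0, 59.9, -559, -701, 44, 1],
  [0, 0, 59.9, -559, -701, 44, 1],
  [0, 0, 59.9, -559, -701, 44, 1],
  [0, 0, 59.9, -559, -701, 44, 1],
  [0, 0, 59.9, -559, -701, 44, 1],
  [0, 0, 59.9, -559, -701, 44, 1],
  [0, 0, 59.9, -559, -701, 44, 1],
  [0, 0, 59.9, -559, -701, 44, 1],
  [0, 0, 59.9, -559, -701, 44, 1],
  [0, 0, 59.9, -559, -701, 44, 1],
  [0, 0, 59.9, -559, -701, 44, 1],
  [0, 0, 59.9, -559, -701, 44, 1],
  [0, 0, 59.9, -559, -701, 44, 1],
  [0, 0, 59.9, -559, -701, 44, 1],
  [0, 0, 59.9, -559, -701, 44, 1],
  [0, 0, 59.9, -559, -701, 44, 1],
  [0, 0, 59.9, -559, -701, 44, 1],
  [0, 0, 59.9, -559, -701, 44, 1],
])

```text
time_s: 2.15
ee_pos: [470.0, -327.4, 168.9]
ee_rot: [-179.9, -0.1, 97.9]
force: [-1.1, 0.4, -1.0]
gripper_width: 91.1
gripper_force: 0.0
```

```bash
python3 - <<'E'
from h import *
s=state();im=grab_frame('wrist');np.save('w1.npy',im);save(im,'w1.png',1.5)
c=cam('wrist',s)
hsv=cv2.cvtColor(im,cv2.COLOR_RGB2HSV);m=((hsv[...,2]>130)&(hsv[...,1]<60)).astype(np.uint8)
for k in cv2.findContours(m,cv2.RETR_EXTERNAL,cv2.CHAIN_APPROX_NONE)[0]:
    if len(k)<60: continue
    r=cv2.minAreaRect(k);b=cv2.boxPoints(r)
    for z in (36,12): 
        w=plane(c,b,z)[:,:2];print(z,np.round(r[0]),w.mean(0).round(1),w.round(0).tolist())
print('predicted origin/eye px',proj(c,[[469.5,-319,36],[455.5,-219,12]]))
E
```

```text
36 [170. 340.] [ 387.5 -532.2] [[360.0, -520.0], [414.0, -512.0], [416.0, -544.0], [361.0, -552.0]]
12 [170. 340.] [ 382.  -554.9] [[352.0, -542.0], [410.0, -534.0], [413.0, -568.0], [353.0, -576.0]]
36 [322. 322.] [ 565.  -479.4] [[510.0, -467.0], [612.0, -454.0], [622.0, -491.0], [516.0, -505.0]]
12 [322. 322.] [ 573.4 -497.9] [[514.0, -485.0], [624.0, -470.0], [634.0, -511.0], [521.0, -526.0]]
36 [260. 296.] [ 486.8 -454.7] [[294.0, -466.0], [675.0, -413.0], [685.0, -443.0], [293.0, -497.0]]
12 [260. 296.] [ 489.1 -471.2] [[281.0, -483.0], [692.0, -426.0], [703.0, -458.0], [280.0, -517.0]]
36 [260. 258.] [ 481.  -406.2] [[443.0, -387.0], [512.0, -377.0], [521.0, -426.0], [448.0, -436.0]]
12 [260. 258.] [ 482.7 -418.9] [[442.0, -398.0], [517.0, -387.0], [526.0, -440.0], [447.0, -451.0]]
36 [259. 178.] [ 467.4 -319.4] [[439.0, -268.0], [481.0, -262.0], [498.0, -371.0], [452.0, -377.0]]
12 [259. 178.] [ 468.1 -325.3] [[437.0, -270.0], [483.0, -263.0], [501.0, -381.0], [451.0, -388.0]]
36 [373. 137.] [ 572.2 -261.1] [[537.0, -287.0], [556.0, -220.0], [606.0, -234.0], [590.0, -304.0]]
12 [373. 137.] [ 581.2 -262.3] [[544.0, -290.0], [563.0, -218.0], [617.0, -233.0], [601.0, -308.0]]
36 [261.  79.] [ 456.  -223.2] [[418.0, -220.0], [454.0, -188.0], [494.0, -225.0], [458.0, -260.0]]
12 [261.  79.] [ 455.9 -221.5] [[415.0, -218.0], [454.0, -183.0], [497.0, -224.0], [458.0, -261.0]]
predicted origin/eye px [[261.06440754 180.99631224]
 [260.87041636  77.5012621 ]]
```

View pics/w1.png

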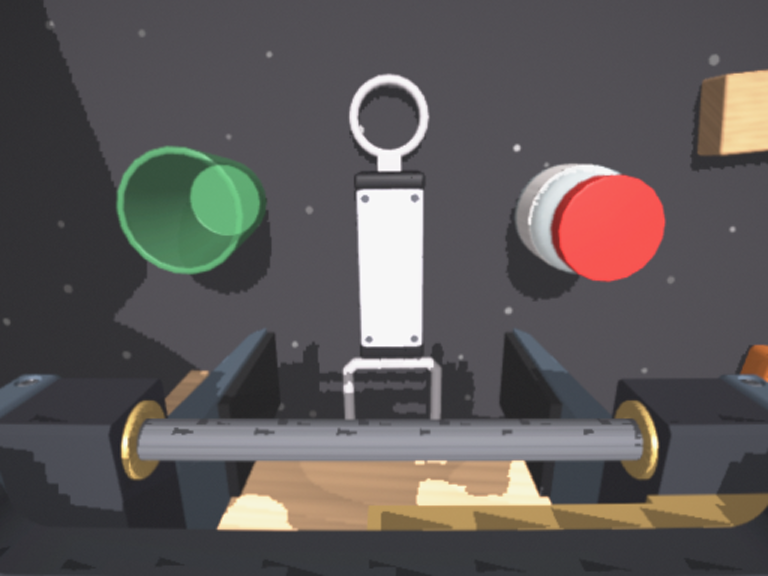

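The case is centred in the gripper's lane (px 259,178), with the eye at (261,79), the cup to the left and the jar to the right. The finger paths are clear, so I'll descend and grip.

carry_out([
  [0, 0, 0, 0, 0, 20, 1],
  [0, 0, 0, 0, 0, 50, 1],
  [0, 0, 0, 0, 0, 80, 1],
  [0, 0, 0, 0, 0, 110, 1],
  [0, 0, 0, 0, 0, 130, 1],
  [0, 0, 0, 0, 0, 145, 1],
  [0, 0, 0, 0, 0, 155, 1],
  [0, 0, 0, 0, 0, 161, 1],
  [0, 0, 0, 0, 0, 161, 1],
  [0, 0, 0, 0, 0, 161, -0.2],
  [0, 0, 0, 0, 0, 161, -0.2],
  [0, 0, 0, 0, 0, 161, -0.2],
  [0, 0, 0, 0, 0, 161, -0.2],
  [0, 0, 0, 0, 0, 161, -0.2],
  [0, 0, 0, 0, 0, 161, -0.2],
  [0, 0, 0, 0, 0, 161, -0.2],
  [0, 0, 0, 0, 0, 161, -0.2],
], force=30)

```text
time_s: 3.9
ee_pos: [470.5, -327.1, 9.0]
ee_rot: [180.0, -0.0, 98.0]
force: [-0.3, -0.8, 0.5]
gripper_width: 43.8
gripper_force: 29.9
```

carry_out([
  [0, 0, 0, 0, 0, -3, -0.2],
  [0, 0, 0, 0, 0, -7, -0.2],
  [0, 0, 0, 0, 0, -10, -0.2],
  [0, 0, 0, 4, 0, -10, -0.2],
  [0, 0, 0, 14, 0, -10, -0.2],
  [0, 0, 0, 28, 0, -10, -0.2],
  [0, 0, 0, 44, 0, -10, -0.2],
  [0, 0, 0, 60, 0, -10, -0.2],
  [0, 0, 0, 76, 0, -10, -0.2],
  [0, 0, 0, 90, 0, -11, -0.2],
  [0, 0, 0, 102, 0, -14, -0.2],
  [0, 0, 0, 110, 0, -20, -0.2],
  [0, 0, 0, 114, 0, -32, -0.2],
  [0, 0, 0, 116, 0, -46, -0.2],
  [0, 0, 0, 116, 0, -62, -0.2],
  [0, 0, 0, 116, 0, -76, -0.2],
  [0, 0, 0, 116, 0, -86, -0.2],
  [0, 0, 0, 116, 0, -91, -0.2],
  [0, 0, 0, 116, 0, -91, -0.2],
])

```text
time_s: 5.8
ee_pos: [454.8, -212.5, 100.8]
ee_rot: [179.9, 0.1, 98.0]
force: [0.4, 0.1, -2.7]
gripper_width: 44.0
gripper_force: 29.9
```

```bash
python3 - <<'E'
from h import *
cur=after([470.5,-327,9,98],[0,0,0,116,0,-91]);print(cur)
u=np.array([np.cos(np.radians(94.5)),np.sin(np.radians(94.5))])
peg=np.array([506.5,266.])
s=-8-100+5 # tool rel. to peg
t=peg+u*(s-60); row(cur,[*t,115,94.5])
E
```

```text
[np.float64(454.36), np.float64(-212.13), np.float64(100.0), 98.0]
row [ 0.  -0.   3.5] [303.5 108.2 -15. ]
```

carry_out([
  [0, 0, 3.5, 8, 3, -1, -0.2],
  [0, 0, 3.5, 24, 8, -3, -0.2],
  [0, 0, 3.5, 46, 16, -6, -0.2],
  [0, 0, 3.5, 70, 25, -9, -0.2],
  [0, 0, 3.5, 96, 34, -12, -0.2],
  [0, 0, 3.5, 122, 43, -15, -0.2],
  [0, 0, 3.5, 148, 53, -15, -0.2],
  [0, 0, 3.5, 174, 62, -15, -0.2],
  [0, 0, 3.5, 200, 71, -15, -0.2],
  [0, 0, 3.5, 226, 80, -15, -0.2],
  [0, 0, 3.5, 250, 89, -15, -0.2],
  [0, 0, 3.5, 272, 97, -15, -0.2],
  [0, 0, 3.5, 288, 103, -15, -0.2],
  [0, 0, 3.5, 299, 107, -15, -0.2],
  [0, 0, 3.5, 304, 108, -15, -0.2],
  [0, 0, 3.5, 304, 108, -15, -0.2],
])

```text
time_s: 7.4
ee_pos: [518.7, 104.0, 114.5]
ee_rot: [-179.9, 0.0, 94.5]
force: [0.3, 0.1, -2.6]
gripper_width: 43.6
gripper_force: 29.9
```

```bash
python3 - <<'E'
from h import *
cur=after([454.36,-212.13,100,98],[0,0,3.5,304,108,-15]);print(cur)
s=state();print(s['ee_pos'],s['ee_rot'],s['gripper_width'])
im=grab_frame('wrist');np.save('w2.npy',im);save(im,'w2.png',1.5)
t=grab_frame('top');np.save('t2.npy',t)
c=cam('wrist',s);print('pred foot,tip',proj(c,[[506.5,266,26],[505.4,281,58]]).round(0).tolist())
hsv=cv2.cvtColor(im,cv2.COLOR_RGB2HSV);m=((hsv[...,2]>130)&(hsv[...,1]<60)).astype(np.uint8)
for k in cv2.findContours(m,cv2.RETR_EXTERNAL,cv2.CHAIN_APPROX_NONE)[0]:
    if len(k)<60: continue
    r=cv2.minAreaRect(k);b=cv2.boxPoints(r);w=plane(c,b,26)[:,:2]
    print(np.round(r[0]),w.mean(0).round(1),w.round(0).tolist())
E
```

```text
[np.float64(519.0), np.float64(103.94), np.float64(115.0), 94.5]
[518.7303621  103.97587133 114.53852216] [-1.79944711e+02  1.33324033e-02  9.45343209e+01] 43.61900455013227
pred foot,tip [[261.0, -6.0], [262.0, -50.0]]
[294. 322.] [562.8 -22.1] [[558.0, -6.0], [564.0, -5.0], [568.0, -38.0], [562.0, -39.0]]
[260. 322.] [528.3 -23.6] [[501.0, -9.0], [553.0, -5.0], [556.0, -38.0], [503.0, -42.0]]
[444. 326.] [718.6 -16.4] [[706.0, -42.0], [702.0, 15.0], [730.0, 10.0], [736.0, -48.0]]
[258. 214.] [518.2  87.8] [[476.0, 147.0], [551.0, 153.0], [566.0, 29.0], [480.0, 22.0]]
[426. 162.] [659.6 148.4] [[599.0, 194.0], [696.0, 203.0], [726.0, 103.0], [617.0, 94.0]]
[491. 168.] [718.  140.1] [[721.0, 42.0], [707.0, 240.0], [714.0, 239.0], [730.0, 40.0]]
[420.  14.] [627.6 262.3] [[590.0, 269.0], [661.0, 275.0], [666.0, 256.0], [594.0, 249.0]]
[258.  62.] [507.5 216.9] [[465.0, 259.0], [543.0, 265.0], [554.0, 175.0], [468.0, 169.0]]
[183.   7.] [448.5 252.8] [[440.0, 257.0], [457.0, 258.0], [457.0, 249.0], [440.0, 248.0]]
[161. 126.] [432.  152.4] [[421.0, 256.0], [428.0, 257.0], [444.0, 50.0], [435.0, 48.0]]
```

View pics/w2.png

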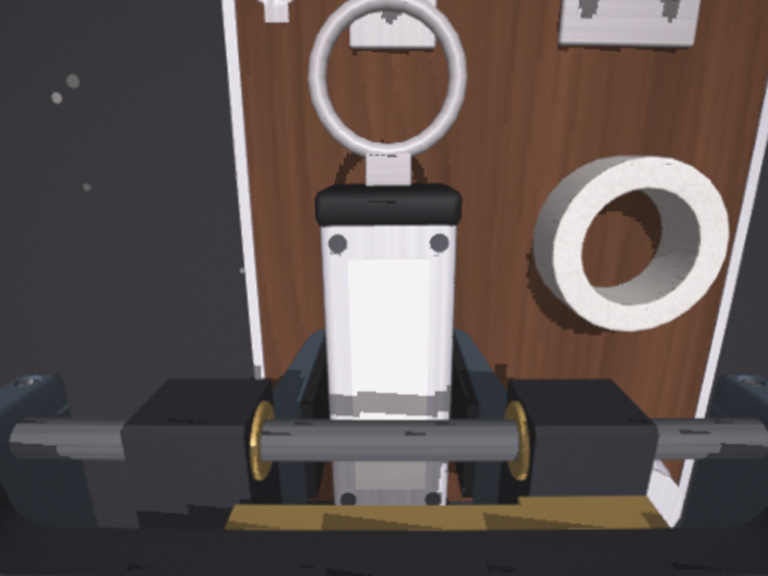

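The plate's lower edge runs along about (350–435, 46)/1.5, the eye ring is centred at about (387,77)/1.5, and both door rails are visible.

```bash
python3 - <<'E'
from h import *
s=dict(ee_pos=[518.73,103.98,114.54],ee_rot=[-179.94,0.013,94.53]);c=cam('wrist',s);im=np.load('w2.npy')
g=lambda p,z:plane(c,np.array(p)/1.5,z)[:,:2]
print('plate edge',g([[350,45],[435,45]],24).round(1).tolist(),'twin',g([[560,43],[694,44]],24).round(1).tolist())
l=g([[233,20],[258,340]],22);r=g([[767,190],[690,480]],22);print(l,r)
for e in (l,r): d=e[0]-e[1];print('yaw',np.degrees(np.arctan2(d[1],d[0])))
print('eye',g([[387,77]],103).round(1))
T=np.load('t2.npy');ct=cam('top');save(T[150:270,110:270],'t2.png',4)
sub=T[140:212,130:168];hsv=cv2.cvtColor(sub,cv2.COLOR_RGB2HSV);
m=((hsv[...,2]>120)&(hsv[...,1]<70)).astype(np.uint8)
for k in cv2.findContours(m,cv2.RETR_EXTERNAL,cv2.CHAIN_APPROX_NONE)[0]:
    if len(k)>15: x,y,w,h=cv2.boundingRect(k);print(plane(ct,[[x+130+w/2-.5,y+140+h/2-.5]],26)[:,:2].round(1),w,h)
E
```

```text
plate edge [[487.0, 240.3], [530.5, 243.7]] twin [[594.5, 249.9], [664.3, 255.8]]
[[426.30816306 248.05443406]
 [438.78064984  72.11649066]] [[727.14505156 186.60608547]
 [735.98879063  -9.90562928]]
yaw 94.05499407803126
yaw 92.57677897635324
eye [[508.5 214.7]]
[[591.  230.4]] 2 16
[[541.9 241.8]] 4 49
[[566.2 288.1]] 25 65
```

carry_out([
  [0, 0, 0, 5, 0, 0, -0.2],
  [0, 0, 0, 17, 1, 0, -0.2],
  [0, 0, 0, 32, 1, 0, -0.2],
  [0, 0, 0, 46, 2, 0, -0.2],
  [0, 0, 0, 55, 2, 0, -0.2],
  [0, 0, 0, 59, 2, 0, -0.2],
  [0, 0, 0, 59, 2, 6, -0.2],
  [0, 0, 0, 59, 2, 18, -0.2],
  [0, 0, 0, 59, 2, 32, -0.2],
  [0, 0, 0, 59, 2, 44, -0.2],
  [0, 0, 0, 59, 2, 53, -0.2],
  [0, 0, 0, 59, 2, 60, -0.2],
  [0, 0, 0, 59, 2, 66, -0.2],
  [0, 0, 0, 59, 2, 71, -0.2],
  [0, 0, 0, 59, 2, 75, -0.2],
  [0, 0, 0, 59, 2, 78, -0.2],
  [0, 0, 0, 59, 2, 80, -0.2],
  [0, 0, 0, 59, 2, 81, -0.2],
  [0, 0, 0, 59, 2, 81, -0.2],
])

```text
time_s: 9.4
ee_pos: [516.4, 162.9, 34.0]
ee_rot: [180.0, -0.0, 94.5]
force: [-0.0, -0.2, -2.7]
gripper_width: 43.5
gripper_force: 29.9
```

```bash
python3 - <<'E'
from h import *
cur=after([519,103.94,115,94.5],[0,0,0,59,2,81]);print(cur)
s=state();print(s['ee_pos'],s['ee_rot'],s['force'],s['torque'])
im=grab_frame('wrist');save(im,'w3.png',1.5)
E
```

```text
[np.float64(516.36), np.float64(162.92), np.float64(34.0), 94.5]
[516.42808018 162.86452028  33.98878087] [ 1.79992180e+02 -4.19183183e-03  9.44971815e+01] [-0.04327585 -0.21581939 -2.68535683] [-0.02165617  0.05344844  0.04470803]
```

View pics/w3.png

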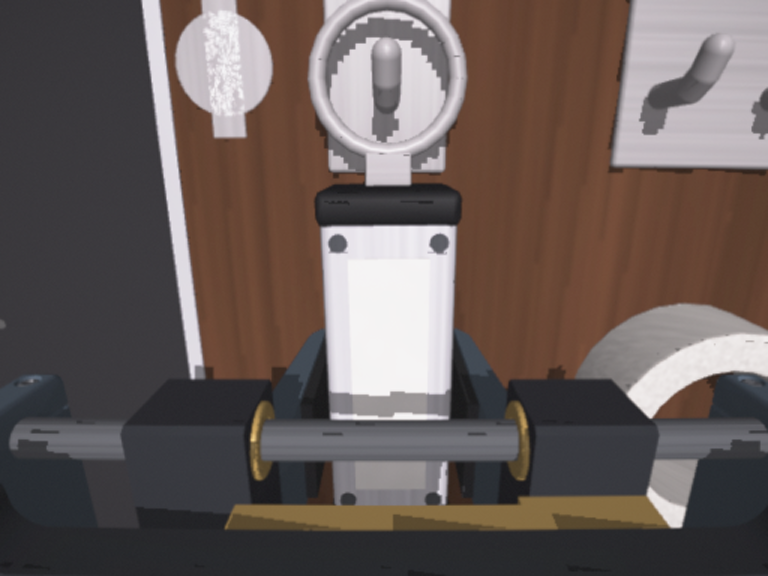

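The ring surrounds the peg (peg about px (386,75), ring centre (387,77) at 1.5x). I'll lower the last 3 mm and check the force.

carry_out([
  [0, 0, 0, 0, 0, 1, -0.2],
  [0, 0, 0, 0, 0, 1.5, -0.2],
  [0, 0, 0, 0, 0, 2, -0.2],
  [0, 0, 0, 0, 0, 2.5, -0.2],
  [0, 0, 0, 0, 0, 2.8, -0.2],
  [0, 0, 0, 0, 0, 2.8, -0.2],
])

```text
time_s: 10.05
ee_pos: [516.4, 162.8, 31.1]
ee_rot: [-180.0, -0.0, 94.5]
force: [0.2, -0.4, -3.2]
gripper_width: 44.4
gripper_force: 29.9
```

carry_out([
  [0, 0, 0, 0, 0, 0.3, -0.2],
  [0, 0, 0, 0, 0, 0.6, -0.2],
  [0, 0, 0, 0, 0, 0.6, -0.2],
  [0, 0, 0, 0, 0, 0.6, -0.2],
])

```text
time_s: 10.45
ee_pos: [516.4, 162.9, 30.9]
ee_rot: [180.0, -0.0, 94.5]
force: [-1.1, 0.1, 3.1]
gripper_width: 43.8
gripper_force: 29.9
```

carry_out([
  [0, 0, 0, 0, 0, 0, -0.1],
  [0, 0, 0, 0, 0, 0, 0.1],
  [0, 0, 0, 0, 0, 0, 0.25],
  [0, 0, 0, 0, 0, 0, 0.25],
  [0, 0, 0, 0, 0, -5, 0.25],
  [0, 0, 0, 0, 0, -20, 0.25],
  [0, 0, 0, 0, 0, -50, 0.25],
  [0, 0, 0, 0, 0, -80, 0.25],
  [0, 0, 8, -10, 0, -100, 0.25],
  [0, 0, 16, -25, 0, -110, 0.25],
  [0, 0, 24, -40, 0, -110, 0.25],
  [0, 0, 32, -55, 0, -110, 0.25],
  [0, 0, 40, -70, 0, -110, 0.25],
  [0, 0, 48, -85, 0, -110, 0.25],
  [0, 0, 56, -100, 0, -110, 0.25],
  [0, 0, 64, -110, 0, -110, 0.25],
  [0, 0, 72, -120, 0, -110, 0.25],
  [0, 0, 80, -128, 0, -110, 0.25],
  [0, 0, 87, -131, 0, -110, 0.25],
  [0, 0, 90, -131, 0, -110, 0.25],
])

```text
time_s: 12.45
ee_pos: [526.8, 31.7, 140.9]
ee_rot: [180.0, -0.0, 4.3]
force: [-0.4, 0.1, 0.3]
gripper_width: 57.3
gripper_force: 0.0
```

```bash
python3 - <<'E'
from h import *
cur=after([516.36,162.92,30.6,94.5],[0,0,90,-131,0,-110]);print(cur)
s=state();print(s['ee_pos'],s['ee_rot'],s['force'],s['gripper_width'])
im=grab_frame('wrist');np.save('w4.npy',im);save(im,'w4.png',1.5)
c=cam('wrist',s)
u=np.array([np.cos(np.radians(94.5)),np.sin(np.radians(94.5))]);b=np.array([526.7,31.9])
P=[[*(b+u*k),z] for k,z in ((0,40),(75,40),(240,34))];print(proj(c,P).round(0)*1.5)
E
```

```text
[np.float64(526.64), np.float64(32.32), np.float64(140.6), 4.5]
[526.77565521  31.73865472 140.85566933] [ 1.79998193e+02 -2.75384151e-02  4.26208814e+00] [-0.35510707  0.07237202  0.33491284] 57.273525423402546
[[390.  294. ]
 [268.5 295.5]
 [ 16.5 294. ]]
```

View pics/w4.png

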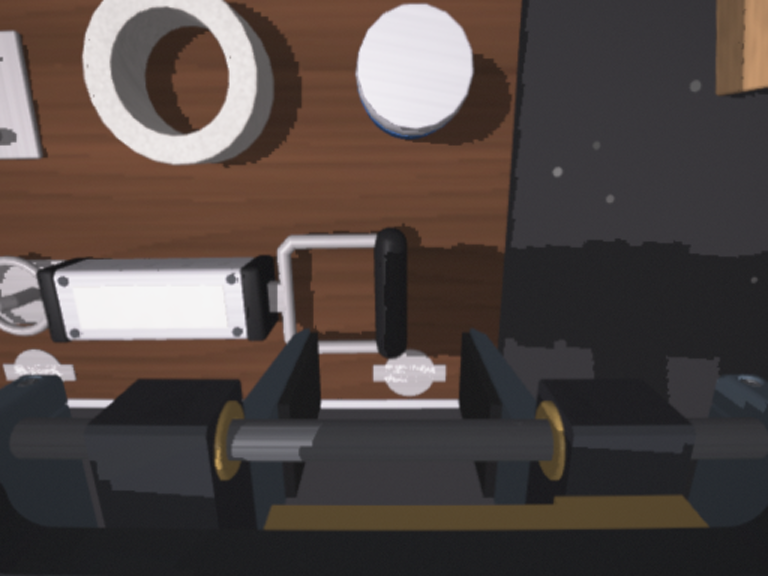

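The bar is at about (391,292), where predicted, directly between the fingers; tin and tape are clear. Descending and gripping the bar.

carry_out([
  [0, 0, 0, 0, 0, 12, 0.25],
  [0, 0, 0, 0, 0, 35, 0.25],
  [0, 0, 0, 0, 0, 60, 0.25],
  [0, 0, 0, 0, 0, 82, 0.25],
  [0, 0, 0, 0, 0, 98, 0.25],
  [0, 0, 0, 0, 0, 108, 0.25],
  [0, 0, 0, 0, 0, 113, 0.25],
  [0, 0, 0, 0, 0, 115, 0.25],
  [0, 0, 0, 0, 0, 115, 0],
  [0, 0, 0, 0, 0, 115, -0.25],
  [0, 0, 0, 0, 0, 115, -0.45],
  [0, 0, 0, 0, 0, 115, -0.7],
  [0, 0, 0, 0, 0, 115, -0.7],
  [0, 0, 0, 0, 0, 115, -0.7],
  [0, 0, 0, 0, 0, 115, -0.7],
], force=20)

```text
time_s: 14.0
ee_pos: [526.7, 32.1, 25.8]
ee_rot: [180.0, -0.0, 4.5]
force: [-0.9, -1.0, 1.6]
gripper_width: 19.4
gripper_force: 20.0
```

carry_out([
  [0, 0, 0, 0, 1, 0, -0.7],
  [0, 0, 0, 0, 3, 0, -0.7],
  [0, 0, 0, 0, 5, 0, -0.7],
  [0, 0, 0, 0, 8, 0, -0.7],
  [0, 0, 0, 0, 11, 0, -0.7],
  [0, 0, 0, 0, 13, 0, -0.7],
  [0, 0, 0, 0, 15, 0, -0.7],
  [0, 0, 0, 0, 16, 0, -0.7],
  [0, 0, 0, 0, 16, 0, -0.7],
])

```text
time_s: 14.9
ee_pos: [528.0, 16.1, 25.6]
ee_rot: [180.0, -0.0, 4.5]
force: [0.1, 1.4, 0.9]
gripper_width: 19.5
gripper_force: 20.0
```

carry_out([
  [0, 0, 0, 0, 0.5, 0, -0.7],
  [0, 0, 0, 0, 1, 0, -0.7],
  [0, 0, 0, 0, 1.5, 0, -0.7],
  [0, 0, 0, 0, 2, 0, -0.7],
  [0, 0, 0, 0, 2.5, 0, -0.7],
  [0, 0, 0, 0, 3, 0, -0.7],
  [0, 0, 0, 0, 3.5, 0, -0.7],
  [0, 0, 0, 0, 4, 0, -0.7],
  [0, 0, 0, 0, 4.5, 0, -0.7],
  [0, 0, 0, 0, 5, 0, -0.7],
  [0, 0, 0, 0, 6, 0, -0.7],
  [0, 0, 0, 0, 7, 0, -0.7],
  [0, 0, 0, 0, 8, 0, -0.7],
  [0, 0, 0, 0, 9, 0, -0.7],
  [0, 0, 0, 0, 10, 0, -0.7],
  [0, 0, 0, 0, 10, 0, -0.7],
])

```text
time_s: 16.5
ee_pos: [528.7, 6.1, 25.5]
ee_rot: [180.0, -0.0, 4.5]
force: [-0.4, 1.5, 0.4]
gripper_width: 19.4
gripper_force: 20.0
```

carry_out([
  [0, 0, 0, 0, 1, 0, -0.7],
  [0, 0, 0, 0, 2, 0, -0.7],
  [0, 0, 0, 0, 3, 0, -0.7],
  [0, 0, 0, 0, 4, 0, -0.7],
  [0, 0, 0, 0, 5, 0, -0.7],
  [0, 0, 0, 0, 6, 0, -0.7],
  [0, 0, 0, 0, 7, 0, -0.7],
  [0, 0, 0, 0, 8, 0, -0.7],
  [0, 0, 0, 0, 9, 0, -0.7],
  [0, 0, 0, 0, 10, 0, -0.7],
  [0, 0, 0, 0, 10, 0, -0.7],
])

```text
time_s: 17.6
ee_pos: [529.5, -3.7, 25.5]
ee_rot: [-180.0, 0.0, 4.5]
force: [-0.3, 3.1, 0.6]
gripper_width: 19.6
gripper_force: 20.0
```

```bash
python3 - <<'E'
from h import *
s=state();print(s['ee_pos'],s['force'])
im=grab_frame('wrist');np.save('w5.npy',im);save(im[140:260,:],'w5.png',1.56)
F=[state()['force']]
c=cam('wrist',s)
u=np.array([np.cos(np.radians(94.5)),np.sin(np.radians(94.5))]);b=s['ee_pos'][:2]
print(proj(c,[[*(b+u*k),40] for k in (0,75,115)]))
E
```

```text
[529.47707263  -3.70163176  25.51696166] [-0.29883749  3.0572394   0.61818034]
[[260.55842446 255.34657511]
 [129.27037941 255.20704045]
 [ 60.60722723 254.90493446]]
```

View pics/w5.png

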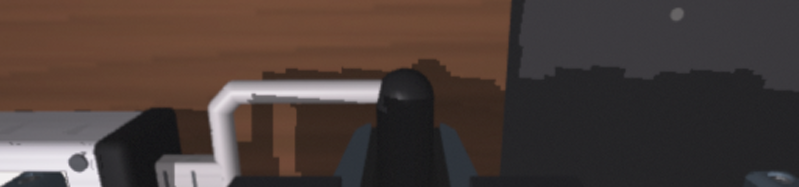

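```bash
python3 - <<'E'
from h import *
s=dict(ee_pos=[529.48,-3.70,25.52],ee_rot=[180,0,4.5]);c=cam('wrist',s);im=np.load('w5.npy')
u=np.array([np.cos(np.radians(94.5)),np.sin(np.radians(94.5))])
for cc in (156,158,160,171,191):
  for z in (40,44):
    w=plane(c,[[cc/1.56,140+165/1.56]],z)[0,:2]-[529.48,-3.70];print(cc,z,(w@u).round(1),(w@[u[1],-u[0]]).round(1))
for r in (240,244,248,252,256): print(r,im[r,94:146].mean(1).astype(int).tolist())
E
```

```text
156 40 91.0 5.9
156 44 88.7 7.8
158 40 90.3 5.9
158 44 88.0 7.8
160 40 89.5 5.9
160 44 87.3 7.8
171 40 85.5 5.9
171 44 83.3 7.8
191 40 78.1 5.9
191 44 76.2 7.9
240 [21, 22, 23, 23, 22, 23, 22, 21, 28, 49, 72, 82, 84, 83, 84, 83, 84, 85, 84, 84, 84, 84, 83, 84, 85, 85, 86, 86, 86, 85, 85, 84, 84, 84, 84, 85, 86, 87, 86, 87, 87, 87, 95, 145, 188, 202, 207, 208, 204, 196, 184, 173]
244 [22, 20, 21, 23, 25, 44, 81, 94, 94, 95, 95, 95, 96, 96, 95, 96, 96, 105, 138, 143, 143, 144, 143, 143, 143, 144, 144, 143, 144, 143, 144, 144, 144, 143, 143, 143, 143, 143, 144, 143, 143, 144, 143, 145, 157, 179, 197, 206, 207, 200, 190, 179]
248 [23, 21, 23, 22, 28, 54, 98, 108, 108, 107, 106, 106, 107, 108, 108, 108, 109, 129, 196, 203, 203, 203, 203, 204, 203, 204, 203, 204, 202, 200, 201, 203, 204, 204, 204, 205, 204, 204, 204, 204, 205, 205, 205, 205, 204, 205, 204, 203, 204, 203, 195, 185]
252 [21, 21, 22, 22, 23, 28, 63, 98, 106, 105, 90, 63, 57, 80, 103, 106, 107, 124, 191, 198, 198, 198, 198, 198, 198, 198, 198, 196, 177, 111, 111, 154, 194, 199, 198, 198, 199, 199, 198, 199, 199, 198, 199, 198, 198, 199, 199, 200, 204, 205, 200, 191]
256 [21, 22, 22, 22, 22, 23, 37, 82, 102, 107, 105, 82, 59, 63, 101, 106, 108, 124, 193, 200, 200, 200, 201, 200, 201, 201, 201, 199, 188, 143, 101, 124, 181, 199, 201, 201, 201, 201, 201, 201, 201, 201, 202, 201, 202, 202, 201, 201, 200, 203, 203, 195]
```

At this point a graduation line (0.25 kg) sits about 3 mm outside the mouth (px col 106, mouth at about 100.5), so the slide is out about 13 mm. I'll draw another 26 mm, then check and trim.

carry_out([
  [0, 0, 0, 0, 1, 0, -0.7],
  [0, 0, 0, 0, 3, 0, -0.7],
  [0, 0, 0, 0, 5, 0, -0.7],
  [0, 0, 0, 0, 7, 0, -0.7],
  [0, 0, 0, 0, 9, 0, -0.7],
  [0, 0, 0, 0, 11, 0, -0.7],
  [0, 0, 0, 0, 13, 0, -0.7],
  [0, 0, 0, 0, 15, 0, -0.7],
  [0, 0, 0, 0, 17, 0, -0.7],
  [0, 0, 0, 0, 19, 0, -0.7],
  [0, 0, 0, 0, 21, 0, -0.7],
  [0, 0, 0, 0, 23, 0, -0.7],
  [0, 0, 0, 0, 24.5, 0, -0.7],
  [0, 0, 0, 0, 26, 0, -0.7],
  [0, 0, 0, 0, 26, 0, -0.7],
])

```text
time_s: 19.15
ee_pos: [531.3, -28.5, 25.4]
ee_rot: [-179.9, 0.0, 4.4]
force: [-0.8, 8.7, 0.8]
gripper_width: 19.5
gripper_force: 20.0
```

```bash
python3 - <<'E'
from h import *
s=state();print(s['ee_pos'],s['ee_rot'],s['force'])
im=grab_frame('wrist');np.save('w6.npy',im);save(im[220:262,20:150],'w6.png',6)
c=cam('wrist',s)
u=np.array([np.cos(np.radians(94.5)),np.sin(np.radians(94.5))]);b=s['ee_pos'][:2]
print(proj(c,[[*(b+u*k-4*np.array([-u[1],u[0]])*0),44] for k in (75,85,95,105,115)]).round(1).tolist())
for r in (244,248,252,256): print(r,im[r,35:125].mean(1).astype(int).tolist())
E
```

```text
[531.27290807 -28.46280174  25.43579517] [-1.79864312e+02  2.32577183e-02  4.41777339e+00] [-0.82780806  8.72806409  0.84745323]
[[126.4, 258.7], [108.8, 258.6], [91.2, 258.5], [73.8, 258.4], [56.4, 258.3]]
244 [33, 31, 29, 25, 25, 26, 25, 24, 26, 26, 25, 25, 27, 27, 25, 26, 25, 27, 26, 26, 47, 88, 110, 113, 114, 113, 113, 114, 113, 114, 114, 115, 132, 169, 175, 176, 176, 175, 175, 175, 175, 174, 175, 174, 174, 174, 175, 175, 174, 174, 174, 175, 175, 175, 174, 174, 175, 175, 174, 174, 174, 174, 174, 175, 174, 174, 173, 174, 174, 174, 174, 174, 174, 175, 174, 174, 174, 174, 174, 174, 174, 175, 174, 173, 173, 174, 173, 173, 173, 174]
248 [34, 33, 31, 28, 25, 25, 25, 26, 26, 24, 26, 26, 26, 27, 26, 27, 25, 26, 25, 26, 37, 82, 114, 125, 126, 126, 126, 126, 126, 126, 126, 141, 215, 224, 223, 222, 223, 226, 227, 227, 227, 227, 227, 227, 227, 227, 227, 227, 227, 227, 227, 226, 224, 224, 226, 227, 228, 228, 228, 228, 228, 228, 228, 228, 228, 228, 229, 229, 228, 228, 226, 226, 229, 229, 229, 229, 229, 229, 229, 230, 229, 229, 229, 230, 229, 229, 229, 228, 227, 228]
252 [56, 56, 55, 55, 55, 52, 35, 26, 26, 26, 25, 24, 26, 26, 25, 25, 27, 25, 26, 27, 25, 41, 93, 120, 124, 124, 123, 124, 124, 124, 124, 124, 140, 211, 169, 117, 122, 216, 224, 224, 224, 224, 224, 224, 224, 224, 224, 224, 224, 224, 223, 205, 152, 116, 163, 213, 224, 224, 224, 224, 224, 224, 224, 224, 224, 224, 224, 224, 222, 198, 133, 115, 165, 220, 225, 225, 225, 225, 225, 225, 225, 225, 225, 226, 225, 226, 224, 207, 130, 130]
256 [55, 55, 54, 56, 54, 55, 53, 44, 27, 27, 26, 26, 26, 26, 24, 26, 25, 25, 26, 24, 26, 25, 42, 94, 120, 122, 123, 123, 124, 124, 123, 123, 137, 209, 217, 154, 115, 143, 218, 223, 223, 223, 223, 223, 223, 224, 224, 224, 224, 224, 224, 222, 202, 147, 119, 183, 221, 224, 224, 224, 225, 225, 225, 225, 225, 225, 226, 225, 226, 223, 183, 125, 117, 217, 226, 226, 226, 226, 226, 226, 227, 227, 226, 226, 226, 227, 226, 217, 168, 121]
```

View pics/w6.png

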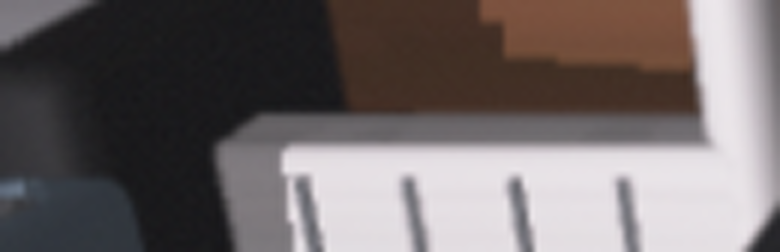

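The lines are at cols 70.3, 88, 105.9 and 123.3, with the mouth at about 56.8. The slide is at roughly 37.7 mm and the collar is just hidden, so I'll draw about 2 mm more.

carry_out([
  [0, 0, 0, 0, 0.6, 0, -0.7],
  [0, 0, 0, 0, 1.2, 0, -0.7],
  [0, 0, 0, 0, 1.8, 0, -0.7],
  [0, 0, 0, 0, 1.8, 0, -0.7],
  [0, 0, 0, 0, 1.8, 0, -0.7],
])

```text
time_s: 19.7
ee_pos: [531.3, -30.0, 25.4]
ee_rot: [-179.8, 0.0, 4.4]
force: [0.1, 9.3, 1.2]
gripper_width: 19.5
gripper_force: 20.0
```

```bash
python3 - <<'E'
from h import *
s=state();print(s['ee_pos'],s['force'])
im=grab_frame('wrist');np.save('w7.npy',im)
for r in (250,252,254): print(r,im[r,45:130].mean(1).astype(int).tolist())
E
```

```text
[531.3494115  -29.98877778  25.41920837] [0.06566008 9.33716117 1.15227088]
250 [27, 24, 24, 25, 25, 27, 30, 47, 61, 57, 58, 98, 122, 125, 126, 126, 126, 127, 127, 141, 215, 226, 226, 218, 147, 121, 156, 223, 227, 227, 227, 227, 227, 227, 227, 227, 227, 227, 228, 228, 227, 205, 150, 130, 194, 226, 228, 228, 229, 229, 229, 229, 229, 229, 229, 229, 229, 229, 227, 197, 140, 136, 222, 229, 229, 229, 229, 230, 230, 230, 230, 230, 230, 230, 230, 230, 226, 197, 139, 145, 197, 228, 231, 231, 231]
252 [27, 26, 27, 26, 25, 25, 26, 37, 54, 59, 55, 76, 108, 123, 125, 124, 124, 124, 125, 139, 212, 224, 225, 221, 174, 118, 119, 217, 224, 225, 225, 225, 225, 225, 225, 225, 225, 225, 225, 225, 224, 207, 154, 117, 164, 214, 224, 225, 225, 225, 225, 225, 225, 225, 225, 226, 225, 225, 224, 199, 134, 120, 167, 222, 226, 226, 226, 226, 226, 226, 226, 226, 226, 226, 227, 226, 225, 209, 132, 130, 182, 223, 226, 226, 226]
254 [23, 26, 24, 25, 26, 24, 26, 33, 48, 60, 56, 59, 101, 124, 126, 126, 127, 127, 127, 140, 208, 224, 225, 224, 201, 128, 116, 164, 222, 226, 226, 226, 226, 226, 226, 226, 227, 227, 227, 227, 227, 223, 188, 126, 142, 202, 225, 227, 227, 227, 227, 227, 227, 227, 227, 227, 228, 227, 227, 223, 161, 121, 147, 222, 228, 228, 228, 227, 228, 228, 228, 228, 228, 229, 229, 228, 228, 218, 161, 122, 166, 225, 229, 229, 229]
```

The collar is now half out at the mouth (collar edge at col 56.3, mouth at 52.4), so the slide is at about 40.2 mm. Holding.

carry_out([
  [0, 0, 0, 0, 0, 0, -0.7],
  [0, 0, 0, 0, 0, 0, -0.7],
  [0, 0, 0, 0, 0, 0, -0.7],
  [0, 0, 0, 0, 0, 0, -0.7],
  [0, 0, 0, 0, 0, 0, -0.7],
  [0, 0, 0, 0, 0, 0, -0.7],
  [0, 0, 0, 0, 0, 0, -0.7],
  [0, 0, 0, 0, 0, 0, -0.7],
  [0, 0, 0, 0, 0, 0, -0.7],
  [0, 0, 0, 0, 0, 0, -0.7],
  [0, 0, 0, 0, 0, 0, -0.7],
  [0, 0, 0, 0, 0, 0, -0.7],
  [0, 0, 0, 0, 0, 0, -0.7],
  [0, 0, 0, 0, 0, 0, -0.7],
  [0, 0, 0, 0, 0, 0, -0.7],
  [0, 0, 0, 0, 0, 0, -0.7],
  [0, 0, 0, 0, 0, 0, -0.7],
  [0, 0, 0, 0, 0, 0, -0.7],
  [0, 0, 0, 0, 0, 0, -0.7],
  [0, 0, 0, 0, 0, 0, -0.7],
])

```text
time_s: 21.75
ee_pos: [531.4, -30.0, 25.4]
ee_rot: [-179.8, 0.0, 4.4]
force: [0.6, 10.4, 1.3]
gripper_width: 19.5
gripper_force: 20.0
```

```bash
python3 - <<'E'
from h import *
s=state();print(s['ee_pos'],s['force'])
im=grab_frame('wrist')
print(im[252,45:130].mean(1).astype(int).tolist())
E
```

```text
[531.35229468 -29.97206371  25.41099601] [ 0.56141999 10.43668891  1.31678766]
[25, 28, 25, 25, 26, 25, 27, 37, 54, 59, 56, 76, 108, 123, 125, 125, 125, 125, 124, 139, 212, 224, 224, 221, 175, 118, 119, 217, 225, 225, 225, 225, 225, 225, 225, 225, 225, 225, 225, 225, 223, 208, 154, 117, 164, 214, 224, 225, 225, 225, 225, 225, 225, 225, 225, 225, 225, 226, 223, 199, 135, 119, 167, 222, 226, 226, 226, 226, 226, 226, 226, 226, 226, 226, 226, 227, 226, 209, 132, 131, 182, 223, 227, 227, 227]
```

carry_out([
  [0, 0, 0, 0, 0, 0, -0.7],
  [0, 0, 0, 0, 0, 0, -0.7],
  [0, 0, 0, 0, 0, 0, -0.7],
  [0, 0, 0, 0, 0, 0, -0.7],
  [0, 0, 0, 0, 0, 0, -0.7],
  [0, 0, 0, 0, 0, 0, -0.7],
  [0, 0, 0, 0, 0, 0, -0.7],
])

```text
time_s: 22.5
ee_pos: [531.3, -30.0, 25.4]
ee_rot: [-179.8, 0.0, 4.4]
force: [-0.4, 9.9, 1.2]
gripper_width: 19.4
gripper_force: 20.0
```

carry_out([
  [0, 0, 0, 0, -0.5, 0, -0.7],
  [0, 0, 0, 0, -1.5, 0, -0.7],
  [0, 0, 0, 0, -3, 0, -0.7],
  [0, 0, 0, 0, -4.5, 0, -0.7],
  [0, 0, 0, 0, -6, 0, -0.7],
  [0, 0, 0, 0, -7.5, 0, -0.7],
  [0, 0, 0, 0, -9, 0, -0.7],
  [0, 0, 0, 0, -10.5, 0, -0.7],
  [0, 0, 0, 0, -12, 0, -0.7],
  [0, 0, 0, 0, -13.5, 0, -0.7],
  [0, 0, 0, 0, -15, 0, -0.7],
  [0, 0, 0, 0, -16.5, 0, -0.7],
  [0, 0, 0, 0, -18, 0, -0.7],
  [0, 0, 0, 0, -19.5, 0, -0.7],
  [0, 0, 0, 0, -21, 0, -0.7],
  [0, 0, 0, 0, -22.5, 0, -0.7],
  [0, 0, 0, 0, -24, 0, -0.7],
  [0, 0, 0, 0, -25.5, 0, -0.7],
  [0, 0, 0, 0, -27, 0, -0.7],
  [0, 0, 0, 0, -28, 0, -0.7],
])

```text
time_s: 24.5
ee_pos: [529.4, -3.5, 25.5]
ee_rot: [180.0, 0.0, 4.5]
force: [-1.7, 3.3, 1.0]
gripper_width: 19.4
gripper_force: 20.0
```

carry_out([
  [0, 0, 0, 0, -1, 0, -0.7],
  [0, 0, 0, 0, -2, 0, -0.7],
  [0, 0, 0, 0, -3, 0, -0.7],
  [0, 0, 0, 0, -4, 0, -0.7],
  [0, 0, 0, 0, -5, 0, -0.7],
  [0, 0, 0, 0, -6, 0, -0.7],
  [0, 0, 0, 0, -7, 0, -0.7],
  [0, 0, 0, 0, -8, 0, -0.7],
  [0, 0, 0, 0, -9, 0, -0.7],
  [0, 0, 0, 0, -10, 0, -0.7],
  [0, 0, 0, 0, -11, 0, -0.7],
  [0, 0, 0, 0, -12, 0, -0.7],
  [0, 0, 0, 0, -13, 0, -0.7],
  [0, 0, 0, 0, -14, 0, -0.7],
  [0, 0, 0, 0, -15, 0, -0.7],
  [0, 0, 0, 0, -16, 0, -0.7],
  [0, 0, 0, 0, -17, 0, -0.7],
  [0, 0, 0, 0, -18, 0, -0.7],
  [0, 0, 0, 0, -18, 0, -0.7],
])

```text
time_s: 26.4
ee_pos: [528.4, 14.6, 25.7]
ee_rot: [-180.0, -0.0, 4.5]
force: [1.3, -3.8, 2.1]
gripper_width: 19.7
gripper_force: 20.0
```

```bash
python3 - <<'E'
from h import *
s=state();print(s['ee_pos'],s['force'])
im=grab_frame('wrist');np.save('w8.npy',im)
for r in (244,248,252): print(im[r,90:160].mean(1).astype(int).tolist())
E
```

```text
[528.37620054  14.58276276  25.67122353] [ 1.33981692 -3.78054032  2.06016894]
[43, 42, 35, 39, 44, 45, 45, 45, 46, 46, 46, 46, 46, 45, 44, 40, 37, 32, 30, 27, 25, 23, 20, 20, 20, 21, 21, 23, 19, 21, 22, 20, 24, 32, 61, 88, 95, 94, 95, 94, 94, 95, 101, 122, 140, 144, 144, 146, 156, 175, 192, 200, 201, 197, 187, 177, 164, 150, 137, 120, 104, 88, 78, 62, 49, 46, 45, 46, 46, 45]
[61, 41, 34, 29, 40, 45, 45, 45, 45, 45, 45, 45, 44, 46, 45, 42, 39, 36, 33, 29, 25, 26, 24, 22, 21, 20, 20, 20, 21, 19, 22, 21, 19, 32, 68, 103, 105, 107, 106, 106, 106, 109, 134, 174, 194, 196, 197, 198, 201, 201, 201, 200, 200, 200, 193, 182, 170, 158, 144, 129, 113, 94, 82, 70, 54, 46, 45, 45, 45, 45]
[117, 54, 42, 35, 39, 44, 45, 44, 44, 45, 45, 44, 46, 46, 46, 44, 40, 38, 34, 32, 29, 26, 26, 24, 23, 22, 22, 20, 23, 22, 21, 20, 19, 24, 42, 78, 101, 104, 104, 104, 104, 103, 103, 103, 103, 103, 110, 155, 190, 194, 194, 195, 198, 199, 196, 187, 176, 164, 150, 133, 106, 82, 70, 61, 50, 41, 40, 39, 39, 40]
```

carry_out([
  [0, 0, 0, 0, 0.3, 0, -0.55],
  [0, 0, 0, 0, 0.3, 0, -0.4],
  [0, 0, 0, 0, 0.3, 0, -0.2],
  [0, 0, 0, 0, 0.3, 0, 0],
  [0, 0, 0, 0, 0, 0, 0.2],
  [0, 0, 0, 0, 0, 0, 0.2],
  [0, 0, 0, 0, 0, -5, 0.2],
  [0, 0, 0, 0, 0, -15, 0.2],
  [0, 0, 0, 0, 0, -35, 0.2],
  [0, 0, 0, 0, 0, -60, 0.2],
  [0, 0, 0, 0, 0, -85, 0.2],
  [0, 0, 0, 0, 0, -110, 0.2],
  [0, 0, 0, 0, 0, -130, 0.2],
  [0, 0, 0, 0, 0, -145, 0.2],
  [0, 0, 0, 0, 0, -150, 0.2],
  [0, 0, 0, 0, 0, -150, 0.2],
])

```text
time_s: 28.05
ee_pos: [528.4, 14.5, 176.6]
ee_rot: [180.0, -0.1, 4.5]
force: [0.6, -0.3, -0.2]
gripper_width: 54.5
gripper_force: 0.0
```

```bash
python3 - <<'E'
from h import *
s=state();print(s['ee_pos'],s['force'],s['gripper_width'],s['time_s'])
im=grab_frame('wrist');t=grab_frame('side')
a=cv2.resize(im,(512,384));b=cv2.resize(t[100:220,170:330],(512,384),interpolation=cv2.INTER_CUBIC)
save(cv2.resize(np.hstack([a,b]),(800,300)),'end.png')
E
```

```text
[528.41213515  14.51154209 176.62105126] [ 0.60031138 -0.25238339 -0.15409209] 54.52368688451906 28.05
```

View pics/end.png

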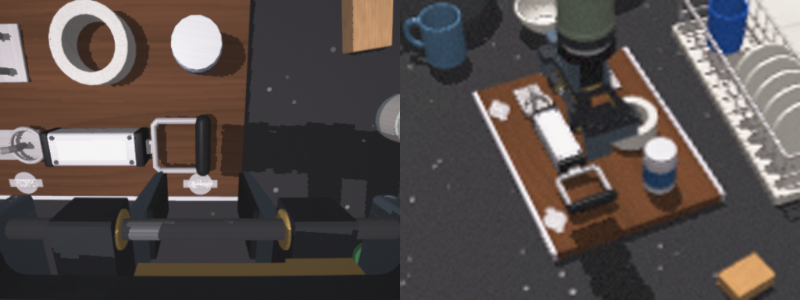

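The gauge lies flat with its eye round the peg and the slide home. The tape and tin have not moved, and the arm is clear. Handing in.

```bash
python3 -c "
from workcell import workorder
print(workorder.job_done())"
```

```text
the job is handed in; nothing more can be done
None
```

The hook was pulled to the 1 kg mark (slide out about 40.2 mm, about 10 N) and held for nearly 3 s; the slide was then eased home and the gauge left lying slack on the peg, and the job is handed in with no verdict returned.

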